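# Set the stock tags on the hand-pad rack

### The job

Put the stock tags on the pad rack right: each full bin, one with three pads stacked in it, should have its tag leaning back with the ring facing the front, and each bin that is low or empty should have its tag tipped forward over the bin. With shut fingers, gently push the wrong tags over with a fingertip, without pinching them, and leave the tags that are already right, the pads and the things on the bench as they are.

Things in the scene. Friction and masses are not known exactly. Their poses are not given: they have to be found in the camera images.
- rack: the stock rack, fixed to the bench: grey tray 340 mm wide, 162 mm deep, with four bins side by side (rims 70 mm high) and an upright back panel carrying a folded V-rail with four hinged tags. Origin on the bench under its middle; x points from the bins' open front to the panel, y left, z up. Hinge line along y at x = 65, z = 115 mm; the rail reaches 22 mm above it and to either side
- bin_1 (a point): fixed point on the rack: centre of the inner floor of the bin at the left end, 9 mm above the bench. Its tag is number 1. Inside, the bin is 106 mm deep, 66 mm wide and 61 mm high and takes three pads stacked flat; bins 80 mm apart
- bin_2 (a point): fixed point on the rack: centre of the inner floor of the bin second from the left, 9 mm above the bench. Its tag is number 2. Inside, the bin is 106 mm deep, 66 mm wide and 61 mm high and takes three pads stacked flat; bins 80 mm apart
- bin_3 (a point): fixed point on the rack: centre of the inner floor of the bin third from the left, 9 mm above the bench. Its tag is number 3. Inside, the bin is 106 mm deep, 66 mm wide and 61 mm high and takes three pads stacked flat; bins 80 mm apart
- bin_4 (a point): fixed point on the rack: centre of the inner floor of the bin at the right end, 9 mm above the bench. Its tag is number 4. Inside, the bin is 106 mm deep, 66 mm wide and 61 mm high and takes three pads stacked flat; bins 80 mm apart
- hinge_1 (a point): fixed point: middle of the hinge of tag 1, on the hinge line behind bin 1, 115 mm above the bench. The free edge of the tag is 60 mm from it: 39 mm above and 46 mm in front of it when tipped forward, 49 mm above and 34 mm behind it when leaning back. The edge is smooth: a shut fingertip pushed level against it, some 27 mm above the hinge line, tips it over
- tag_1 (a joint): tag 1: bare aluminium plate 50 mm wide, 60 mm long, 3 mm thick, 30 mm from its neighbours; raised ring on one face, raised bar on the other. 0 = tipped forward over the bin (50 degrees off upright, bar up); 0.87 = upright; 1.48 = leaning back (35 degrees off upright, ring to the front). Swings freely (35 g) between two stops; falls to the side it leans to, once 0.2 rad past upright
- hinge_2 (a point): fixed point: middle of the hinge of tag 2, on the hinge line behind bin 2, 115 mm above the bench. The free edge of the tag is 60 mm from it: 39 mm above and 46 mm in front of it when tipped forward, 49 mm above and 34 mm behind it when leaning back. The edge is smooth: a shut fingertip pushed level against it, some 27 mm above the hinge line, tips it over
- tag_2 (a joint): tag 2: bare aluminium plate 50 mm wide, 60 mm long, 3 mm thick, 30 mm from its neighbours; raised ring on one face, raised bar on the other. 0 = tipped forward over the bin (50 degrees off upright, bar up); 0.87 = upright; 1.48 = leaning back (35 degrees off upright, ring to the front). Swings freely (35 g) between two stops; falls to the side it leans to, once 0.2 rad past upright
- hinge_3 (a point): fixed point: middle of the hinge of tag 3, on the hinge line behind bin 3, 115 mm above the bench. The free edge of the tag is 60 mm from it: 39 mm above and 46 mm in front of it when tipped forward, 49 mm above and 34 mm behind it when leaning back. The edge is smooth: a shut fingertip pushed level against it, some 27 mm above the hinge line, tips it over
- tag_3 (a joint): tag 3: bare aluminium plate 50 mm wide, 60 mm long, 3 mm thick, 30 mm from its neighbours; raised ring on one face, raised bar on the other. 0 = tipped forward over the bin (50 degrees off upright, bar up); 0.87 = upright; 1.48 = leaning back (35 degrees off upright, ring to the front). Swings freely (35 g) between two stops; falls to the side it leans to, once 0.2 rad past upright
- hinge_4 (a point): fixed point: middle of the hinge of tag 4, on the hinge line behind bin 4, 115 mm above the bench. The free edge of the tag is 60 mm from it: 39 mm above and 46 mm in front of it when tipped forward, 49 mm above and 34 mm behind it when leaning back. The edge is smooth: a shut fingertip pushed level against it, some 27 mm above the hinge line, tips it over
- tag_4 (a joint): tag 4: bare aluminium plate 50 mm wide, 60 mm long, 3 mm thick, 30 mm from its neighbours; raised ring on one face, raised bar on the other. 0 = tipped forward over the bin (50 degrees off upright, bar up); 0.87 = upright; 1.48 = leaning back (35 degrees off upright, ring to the front). Swings freely (35 g) between two stops; falls to the side it leans to, once 0.2 rad past upright
- pad_1: a loose hand pad lying flat in one of the bins, 92 x 56 mm and 20 mm thick; origin at the centre of its underside. Three stacked in a bin make it full
- pad_2: a loose hand pad lying flat in one of the bins, 92 x 56 mm and 20 mm thick; origin at the centre of its underside. Three stacked in a bin make it full
- pad_3: a loose hand pad lying flat in one of the bins, 92 x 56 mm and 20 mm thick; origin at the centre of its underside. Three stacked in a bin make it full
- pad_4: a loose hand pad lying flat in one of the bins, 92 x 56 mm and 20 mm thick; origin at the centre of its underside. Three stacked in a bin make it full
- pad_5: a loose hand pad lying flat in one of the bins, 92 x 56 mm and 20 mm thick; origin at the centre of its underside. Three stacked in a bin make it full
- pad_6: a loose hand pad lying flat in one of the bins, 92 x 56 mm and 20 mm thick; origin at the centre of its underside. Three stacked in a bin make it full
- pad_7: a loose hand pad lying flat in one of the bins, 92 x 56 mm and 20 mm thick; origin at the centre of its underside. Three stacked in a bin make it full
- tape: bystander: roll of masking tape lying behind the rack, 100 mm across, 25 mm high; origin under its centre
- stone: bystander: grey dressing stone lying behind the rack, 150 x 50 x 25 mm; origin under its centre
- scraper: bystander: red razor scraper lying to the left of the rack, 149 x 40 x 16 mm; origin under its centre

How it is judged:
By the outcome, as a careful person would: the job done as asked, in the order asked, and still so for the second after the job is handed in, with the robot touching nothing.
It also fails if it takes over 45 s, if anything falls off the work surface, if the arm or the gripper's body presses on something with over 40 N, if the wrist force passes 120 N, or if a joint passes its speed limit or range.

### The arm

A 6-joint arm with a two-finger parallel gripper is mounted at the origin on a cart in front of the work surface, level with it; the furniture and walls round the work are solid. World frame = base frame: x ahead of the robot, y to its left, z up, the work surface at z = 0. Lengths are in mm, angles in rad, forces in N, time in s.
With the tool pointing down it reaches from about 325 to 925 mm from the base axis. Payload 3.1 kg.
Tool frame: the origin (TCP) lies at the very end of the fingers, on their centre line; the grasp point (between the pads) lies 19 mm behind it; z points along the fingers, y is the line along which they close (so a half turn about z gives the same grasp; the last joint's range is limited). The gripper opens to 85 mm and grips with 20 to 120 N. Pads are 22 mm wide; open, the fingers measure 114 mm over their backs; the gripper's body (76 mm by 85 mm) begins 54 mm behind the grasp point. The pads swing forward as they close: fully open they stand 13 mm farther back than shut.
Start: joints at [-1.447, 0.217, 1.613, -0, 1.311, -0.112], TCP at [146.034, -607.712, 231.3] pointing down, gripper open.
Joint ranges: [-2.75, 2.75], [-0.78, 2.1], [0.31, 2.55], [-1.13, 4.27], [0.13, 2.63], [-2.58, 2.58]. Speed limits (rad/s): [2.79, 2.79, 3.14, 3.14, 3.14, 3.14].

### API

Orientations are given as a unit quaternion [x, y, z, w].
In Python, from cell import arm, optics gives the robot as it stands.
- The arm moves only by the tool drive_tool, never from a script. Its argument "moves" is a list of rows, each an object with "hand": the finger opening in mm, from 0 to 85.4; "translation": the shift along the world's x, y, z in mm, a list of three; "dr": the turn, a rotation vector about the world's x, y, z in rad, a list of three. In form: [{"hand": hand, "translation": [tx, ty, tz], "dr": [ax, ay, az]}, ...]. A call has 1 to 5 rows; each row shifts and turns the commanded pose from where the row before left it; what a row does not reach is not made up. A row lasts 1/12 s, in which the tool goes at most 41.7 mm and 7.16 degrees, less where a joint would pass 70% of its speed; a pose out of reach is approached as far as the arm can. A call is refused whole if a number of a shift passes 41.7 or a number of a turn 0.125, either way. A call with a gripper value outside its range is refused whole. The fingers move at their own pace and stop on an object; "newtons" is the grip in N (left out, the last holds). Time passes only in rows, so rows that do not move let the fingers close. It gives the time, the measured TCP pose, the force, the opening and the grip force at its end, in the units of the state.
- arm.get_state(): the state, without advancing time (a new reading comes with each control period).
- optics.camera(name): name is "scene" or "top"; returns a dict with "frame" (384x512x3 uint8, red, green, blue), "camera_matrix" (3x3 intrinsics, pixels), "extrinsics" (4x4, takes a point from world to camera coordinates). Camera axes: x right, y up, looking along -z (the intrinsics and any distortion apply to the point x, -y, -z); pixel columns grow to the right and rows downward; lengths in mm; the calibration is good to about 2 mm. A picture is of the moment at which its call begins. There is no depth.
- arm.close_job(): hands the job in; it is judged then, once.
The state is a dict: "time_s": time; "q": joint angles; "dq": joint speeds; "effort": joint torques, N m; "tool_pos": TCP position; "tool_rot": TCP orientation; "contact_force": force on the tool from outside, world axes, zero at the start; "ft_torque": the same for the moment, N m; "width": opening from 0.0 (shut) to 1.0 (fully open); "grasp_force": force on a finger pad.
Only numpy, scipy, OpenCV 4.12 (cv2) and the standard library are available. Lean on these libraries where they do the work, as an engineer would, in place of code of your own. Each camera call takes 0.05 s, during which the arm holds its last target. There are 200 camera calls.

## Working session

There is one attempt and no reset: what is moved stays moved. The work goes in short steps, Python scripts to look and compute and a tool call to move; the robot and the scene stay as the last step left them, time stands still between calls to the robot, and variables do not carry over. Pictures are saved under pics/ and viewed, at most 10 in all, crops included, and the job is handed in when it is done.

Besides the shell and the picture viewer there is one more tool, called after "Emit:" as name([rows], argument=value, ...), one row to a line, values as JSON. drive_tool: Moves the arm, as the interface text tells. Its arguments: {"type":"object","properties":{"moves":{"type":"array"},"newtons":{"type":"number"}},"required":["moves"]}

```bash
mkdir -p pics
python3 - <<'E'
from cell import arm, optics
import cv2,numpy as np,pickle
d={}
for n in("scene","top"):
    c=optics.camera(n);d[n]=c
    cv2.imwrite(f"pics/{n}0.png",cv2.resize(c["frame"][:,:,::-1],(800,600),interpolation=cv2.INTER_CUBIC))
    print(n,c["camera_matrix"],c["extrinsics"],[k for k in c])
pickle.dump(d,open("d.pkl","wb"))
print(arm.get_state())
E
```

```text
scene [[422.55946115   0.         251.0603305 ]
 [  0.         422.55946115 189.38012874]
 [  0.           0.           1.        ]] [[ 6.90565239e-01 -7.23200581e-01  1.00285106e-02 -3.33733553e+02]
 [ 3.56977415e-01  3.52861821e-01  8.64902110e-01 -3.25761054e+02]
 [-6.29036387e-01 -5.93691381e-01  5.01840382e-01 -4.88908629e+02]
 [ 0.00000000e+00  0.00000000e+00  0.00000000e+00  1.00000000e+00]] ['frame', 'camera_matrix', 'extrinsics']
top [[471.76075266   0.         260.77382313]
 [  0.         471.76075266 186.83937518]
 [  0.           0.           1.        ]] [[ 1.77842645e-03 -9.99996782e-01  1.80904839e-03  8.87654270e+01]
 [ 9.85275006e-01  2.06152909e-03  1.70964651e-01 -5.76455984e+02]
 [-1.70967830e-01  1.47836211e-03  9.85275502e-01 -1.27126154e+03]
 [ 0.00000000e+00  0.00000000e+00  0.00000000e+00  1.00000000e+00]] ['frame', 'camera_matrix', 'extrinsics']
{'time_s': 0.1, 'q': array([-1.44719071e+00,  2.17714739e-01,  1.61477050e+00, -1.17806574e-05,
        1.31133366e+00, -1.12218811e-01]), 'dq': array([ 0.00110578, -0.00077215, -0.0033662 ,  0.00061845, -0.00030878,
        0.00029491]), 'effort': array([-7.86207238e-05, -3.98074830e+01, -3.04969239e+01, -1.17479863e-04,
        4.20181314e-03,  1.49040034e-05]), 'tool_pos': array([ 145.94261524, -606.958773  ,  230.07818355]), 'tool_rot': array([ 9.93055612e-01,  1.17640610e-01, -1.20288170e-05, -1.11307326e-03]), 'contact_force': array([ 0.34697894,  0.81480855, -0.17787257]), 'ft_torque': array([ 0.02091785,  0.02539452, -0.03291942]), 'grasp_force': 0.0, 'width': 0.9960850045774805}
```

View pics/scene0.png

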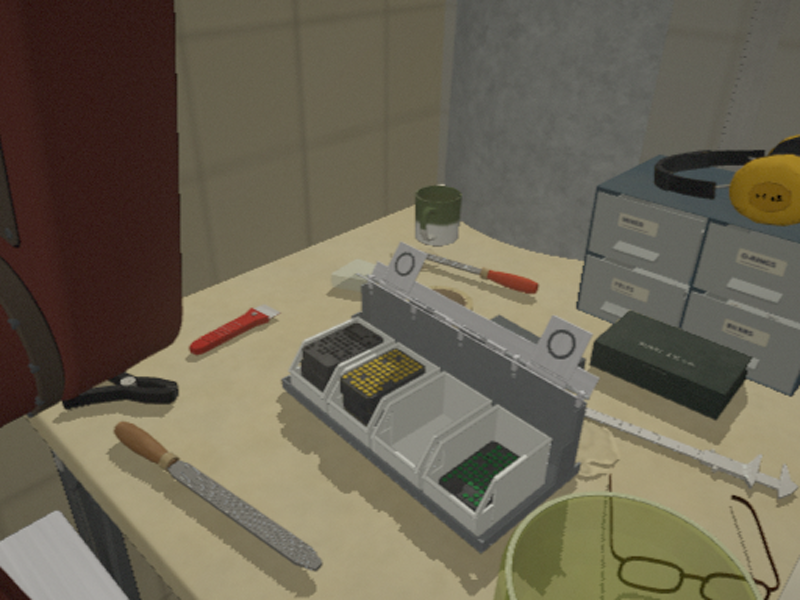

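View pics/top0.png

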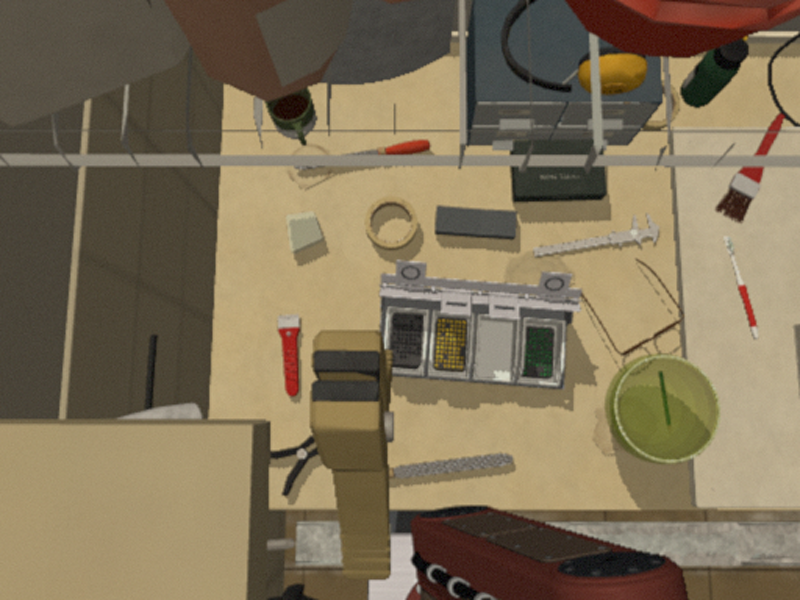

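The scene shows bin 1 dark, bin 2 yellow, bin 3 empty and bin 4 green and low. Tags 1 and 4 lean back with rings showing, and tags 2 and 3 are tipped forward. I'll enlarge the rack to judge fill levels and pick pixels.

Run:
```python
import cv2,pickle
d=pickle.load(open("d.pkl","rb"))
f=d["scene"]["frame"][:,:,::-1][150:350,180:390]
cv2.imwrite("pics/sc.png",cv2.resize(f,None,fx=2.85,fy=2.85,interpolation=cv2.INTER_CUBIC))
f=d["top"]["frame"][:,:,::-1][160:255,235:380]
cv2.imwrite("pics/tc.png",cv2.resize(f,None,fx=5,fy=5,interpolation=cv2.INTER_CUBIC))
```

```text
(no output)
```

View pics/sc.png

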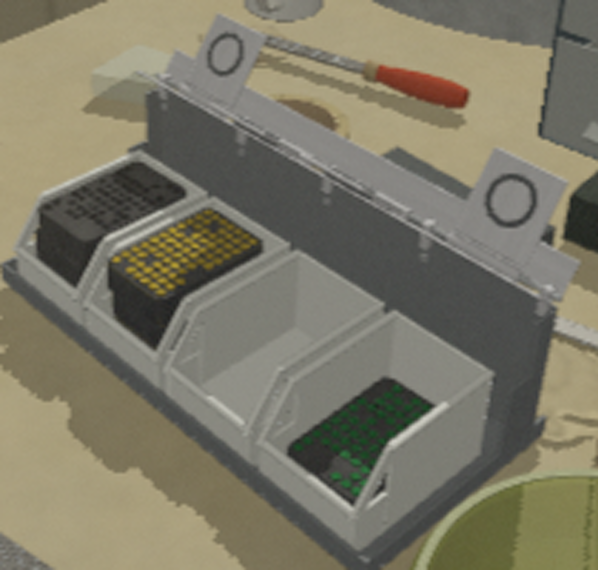

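View pics/tc.png

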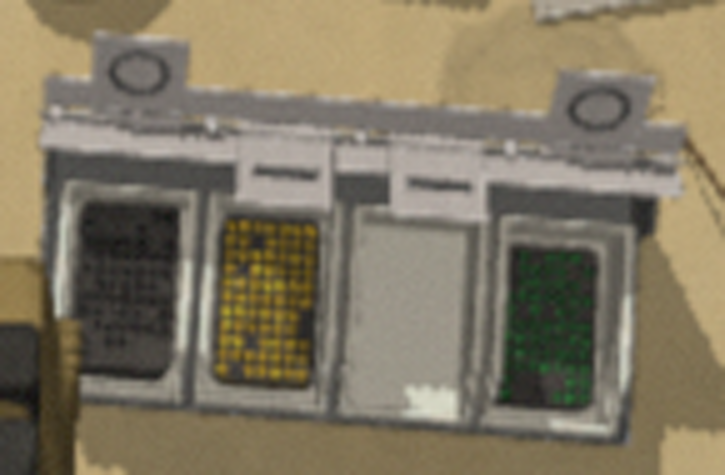

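```bash
cat > h.py <<'E'
import numpy as np,pickle
from scipy.optimize import least_squares
d=pickle.load(open("d.pkl","rb"))
def proj(n,P):
    c=d[n];P=np.atleast_2d(P);q=(c["extrinsics"]@np.c_[P,np.ones(len(P))].T)[:3].T*[1,-1,-1]
    p=(c["camera_matrix"]@q.T).T;return p[:,:2]/p[:,2:]
S=lambda a:np.array(a)/2.85+[180,150]
T=lambda a:np.array(a)/5+[235,160]
def w(p,P):
    c,s=np.cos(p[2]),np.sin(p[2]);P=np.atleast_2d(P).astype(float)
    return P@np.array([[c,s,0],[-s,c,0],[0,0,1]])+[p[0],p[1],0]
E
python3 - <<'E'
from h import *
R1=[(99,145,164),(99,95,164)];R4=[(99,-95,164),(99,-145,164)]
F=[(19,65,154),(19,15,154),(19,-15,154),(19,-65,154)]
sp=R1+R4; sx=S([(215,14),(268,38),(497,150),(568,185)])
tp=R1+R4+F; tx=T([(95,33),(188,42),(560,70),(655,78),(235,203),(330,210),(390,210),(485,217)])
f=lambda p:np.r_[(proj("scene",w(p,sp))-sx).ravel(),(proj("top",w(p,tp))-tx).ravel()]
r=least_squares(f,[600,0,0],loss="soft_l1");print(r.x,r.fun.round(1))
np.save("p.npy",r.x)
p=r.x
B={1:([(82,205),(180,203),(78,372),(167,378)],[(140,162),(188,193),(40,218),(98,240)]),
2:([(228,217),(318,222),(215,378),(305,385)],[(207,207),(262,243),(110,262),(160,297)]),
4:([(515,247),(598,252),(503,400),(583,408)],[(388,380),(437,408),(290,447),(358,500)])}
for b,(t,s) in B.items():
    for a,c in zip(T(t),S(s)):
        q=least_squares(lambda X:np.r_[proj("top",w(p,X))[0]-a,proj("scene",w(p,X))[0]-c],[0,0,40])
        print(b,q.x.round(),q.fun.round(1))
for i in range(4): print("hinge",i+1,w(p,(65,120-80*i,115)))
print("tray",w(p,[(-81,170,0),(-81,-170,0)]), proj("scene",w(p,[(-81,170,4),(-81,-170,4),(81,-170,4)]))*2.85-np.array([180,150])*2.85)
E
```

```text
[ 4.98882703e+02 -2.81247461e+01 -8.09364628e-02] [ 0.7 -1.1 -0.6 -1.1 -0.8 -1.5  0.3 -1.2 -0.3 -0.   0.5 -0.2 -0.1  0.2
  0.3  0.2  0.2 -0.2  0.6 -0.   0.3  0.9  0.8  1.1]
1 [ 25. 145.  68.] [ 0.5 -0.6 -0.6  0.1]
1 [28. 93. 67.] [-0.3  0.3  0.3 -0. ]
1 [-66. 139.  64.] [ 0.6 -0.8 -0.7  0.1]
1 [-60.  87.  71.] [ 2.  -2.7 -2.2  0.3]
2 [21. 67. 72.] [-0.3  0.3  0.3 -0. ]
2 [24. 17. 69.] [-0.1  0.1  0.1 -0. ]
2 [-64.  65.  69.] [ 0.5 -0.6 -0.5  0.1]
2 [-64.  16.  71.] [ 0.5 -0.6 -0.5  0.1]
4 [ 23. -96.  31.] [-0.7  0.7  0.6 -0.1]
4 [  18. -137.   41.] [-2.1  1.9  1.6 -0.3]
4 [-62. -96.  32.] [-0.1  0.1  0.  -0. ]
4 [ -60. -144.   28.] [ 0.8 -0.8 -0.6  0.1]
hinge 1 [[573.37169616  86.2272975  115.        ]]
hinge 2 [[566.90384604   6.48918293 115.        ]]
hinge 3 [[560.43599592 -73.24893164 115.        ]]
hinge 4 [[ 553.9681458 -152.9870462  115.       ]]
tray [[ 431.89204341  147.86744558    0.        ]
 [ 404.40368038 -191.01954134    0.        ]] [[-7.32362842e-02  2.77217439e+02]
 [ 3.63098173e+02  5.82807889e+02]
 [ 5.44109665e+02  4.33171933e+02]]
```

Run:
```python
from h import *
c=d["top"];K=c["camera_matrix"];E=c["extrinsics"];R=E[:3,:3];C=-R.T@E[:3,3];print("cams",C,-d["scene"]["extrinsics"][:3,:3].T@d["scene"]["extrinsics"][:3,3])
for n,px in [("tan R top",(385,335)),("tan L top",(315,335)),("tan R bot",(388,570)),("box corner",(268,425)),("rail",(465,160)),("railL",(90,160)),("redBL",(420,520)),("redR",(680,560))]:
    u=np.array(px)/1.5625; r=R.T@(np.linalg.inv(K)@[u[0],u[1],1]*[1,-1,-1])
    for z in (0,100,200,300,400,500,700):
        X=C+r*(z-C[2])/r[2];print(n,X.round(),(proj("scene",X)[0]*1.5625).round())
```

```text
cams [ 350.46498328   91.83290703 1350.93586998] [  39.21281238 -416.66849992  530.45236675]
tan R top [504. 131.   0.] [332. 370.]
tan R top [493. 128. 100.] [324. 310.]
tan R top [482. 125. 200.] [315. 241.]
tan R top [470. 122. 300.] [304. 161.]
tan R top [459. 119. 400.] [291.  65.]
tan R top [447. 117. 500.] [276. -49.]
tan R top [425. 111. 700.] [ 233. -364.]
tan L top [504. 260.   0.] [273. 333.]
tan L top [493. 247. 100.] [266. 278.]
tan L top [481. 235. 200.] [258. 215.]
tan L top [470. 223. 300.] [248. 141.]
tan L top [459. 210. 400.] [237.  53.]
tan L top [447. 198. 500.] [223. -53.]
tan L top [424. 173. 700.] [ 186. -345.]
tan R bot [ 92. 123.   0.] [ 10. 562.]
tan R bot [111. 121. 100.] [  2. 475.]
tan R bot [130. 118. 200.] [ -7. 375.]
tan R bot [149. 116. 300.] [-18. 259.]
tan R bot [169. 114. 400.] [-30. 124.]
tan R bot [188. 111. 500.] [-45. -37.]
tan R bot [226. 107. 700.] [ -85. -470.]
box corner [341. 341.   0.] [141. 357.]
box corner [342. 322. 100.] [134. 299.]
box corner [342. 304. 200.] [127. 231.]
box corner [343. 286. 300.] [118. 153.]
box corner [344. 267. 
[... 396 characters left out ...]
] [268. 158.]
railL [768. 609. 200.] [263. 116.]
railL [732. 564. 300.] [256.  66.]
railL [695. 519. 400.] [249.   7.]
railL [659. 474. 500.] [239. -64.]
railL [587. 384. 700.] [ 213. -265.]
redBL [176.  67.   0.] [123. 543.]
redBL [189.  69. 100.] [115. 459.]
redBL [202.  71. 200.] [104. 362.]
redBL [215.  72. 300.] [ 92. 250.]
redBL [228.  74. 400.] [ 78. 119.]
redBL [241.  76. 500.] [ 62. -38.]
redBL [267.  80. 700.] [  17. -459.]
redR [ 110. -388.    0.] [ 438. 1150.]
redR [ 127. -353.  100.] [414. 975.]
redR [ 145. -317.  200.] [388. 778.]
redR [ 163. -282.  300.] [357. 555.]
redR [ 181. -246.  400.] [323. 301.]
redR [ 199. -211.  500.] [283.   9.]
redR [ 234. -139.  700.] [ 183. -730.]
```

Run:
```python
from h import *
c=d["top"];K=c["camera_matrix"];E=c["extrinsics"];R=E[:3,:3];C=-R.T@E[:3,3]
for n,px in [("rim far",(663,355)),("rim left",(608,410)),("rim near",(663,465))]:
    u=np.array(px)/1.5625; r=R.T@(np.linalg.inv(K)@[u[0],u[1],1]*[1,-1,-1])
    for z in (0,100,200):
        X=C+r*(z-C[2])/r[2];print(n,X.round(),(proj("scene",X)[0]*1.5625).round())
p=np.load("p.npy")
print(w(p,[(132,-120,144),(42,-120,144),(-8,32,144),(64,32,144)]).round())
```

```text
rim far [ 468. -379.    0.] [704. 641.]
rim far [ 460. -344.  100.] [687. 544.]
rim far [ 451. -309.  200.] [667. 432.]
rim left [ 369. -274.    0.] [533. 640.]
rim left [ 367. -247.  100.] [518. 542.]
rim left [ 366. -220.  200.] [500. 431.]
rim near [ 272. -368.    0.] [572. 832.]
rim near [ 278. -334.  100.] [552. 706.]
rim near [ 283. -300.  200.] [529. 563.]
[[ 621. -158.  144.]
 [ 531. -151.  144.]
 [ 493.    4.  144.]
 [ 565.   -1.  144.]]
```

Emit:
drive_tool([
  {"hand": 0, "translation": [10, 15, 20], "dr": [0, 0, -0.02]},
  {"hand": 0, "translation": [15, 25, 20], "dr": [0, 0, -0.02]},
  {"hand": 0, "translation": [15, 25, 20], "dr": [0, 0, -0.02]},
  {"hand": 0, "translation": [20, 25, 10], "dr": [0, 0, -0.02]},
  {"hand": 0, "translation": [25, 25, 0], "dr": [0, 0, -0.02]},
])

```text
time_s: 0.52
tool_pos: [231.3, -493.2, 304.5]
tool_rot: [0.998, 0.066, 0.0, 0.003]
contact_force: [1.2, -0.8, 0.2]
width: 0.301
grasp_force: 0.0
```

Emit:
drive_tool([
  {"hand": 0, "translation": [28, 24, 0], "dr": [0, 0, -0.015]},
  {"hand": 0, "translation": [28, 24, 0], "dr": [0, 0, -0.015]},
  {"hand": 0, "translation": [28, 24, 0], "dr": [0, 0, -0.015]},
  {"hand": 0, "translation": [28, 24, 0], "dr": [0, 0, -0.015]},
  {"hand": 0, "translation": [28, 24, 0], "dr": [0, 0, -0.015]},
])

```text
time_s: 0.93
tool_pos: [371.9, -371.0, 300.8]
tool_rot: [1.0, 0.03, -0.0, -0.0]
contact_force: [0.2, -0.8, 0.1]
width: 0.003
grasp_force: 0.0
```

Emit:
drive_tool([
  {"hand": 0, "translation": [28, 24, 0], "dr": [0, 0, -0.015]},
  {"hand": 0, "translation": [28, 24, 0], "dr": [0, 0, -0.015]},
  {"hand": 0, "translation": [28, 24, 0], "dr": [0, 0, -0.015]},
  {"hand": 0, "translation": [28, 24, 0], "dr": [0, 0, -0.015]},
  {"hand": 0, "translation": [28, 24, 0], "dr": [0, 0, -0.015]},
])

```text
time_s: 1.35
tool_pos: [511.9, -251.0, 300.8]
tool_rot: [1.0, -0.007, -0.0, -0.0]
contact_force: [0.8, -0.2, 0.6]
width: -0.002
grasp_force: 0.0
```

Emit:
drive_tool([
  {"hand": 0, "translation": [28, 24, 0], "dr": [0, 0, -0.015]},
  {"hand": 0, "translation": [28, 24, 0], "dr": [0, 0, -0.015]},
  {"hand": 0, "translation": [28, 20, 0], "dr": [0, 0, -0.015]},
  {"hand": 0, "translation": [28, 20, 0], "dr": [0, 0, -0.015]},
  {"hand": 0, "translation": [0, 0, 0], "dr": [0, 0, 0]},
])

```text
time_s: 1.77
tool_pos: [626.5, -160.2, 299.9]
tool_rot: [0.999, -0.035, 0.001, -0.002]
contact_force: [-1.0, 0.3, -1.2]
width: -0.001
grasp_force: 0.0
```

Emit:
drive_tool([
  {"hand": 0, "translation": [0, 0, -35], "dr": [0, 0, 0]},
  {"hand": 0, "translation": [0, 0, -35], "dr": [0, 0, 0]},
  {"hand": 0, "translation": [0, 0, -35], "dr": [0, 0, 0]},
  {"hand": 0, "translation": [0, 0, -35], "dr": [0, 0, 0]},
  {"hand": 0, "translation": [0, 0, -15], "dr": [0, 0, 0]},
])

```text
time_s: 2.18
tool_pos: [618.6, -163.6, 139.5]
tool_rot: [0.999, -0.037, -0.005, -0.002]
contact_force: [-1.6, 0.5, -0.4]
width: -0.0
grasp_force: 0.0
```

Run:
```python
from cell import arm, optics
import cv2,numpy as np
a=optics.camera("top")["frame"][90:290,180:430,::-1]; b=optics.camera("scene")["frame"][100:350,180:430,::-1]
r=lambda i,w,h:cv2.resize(i,(w,h),interpolation=cv2.INTER_CUBIC)
cv2.imwrite("pics/m1.png",np.hstack([r(a,400,320),r(b,400,400)[:320]]))
s=arm.get_state();print(s["tool_pos"],s["contact_force"])
```

```text
[ 618.60180269 -163.58081879  140.35448191] [ 0.09999656  0.57423269 -0.78267595]
```

View pics/m1.png

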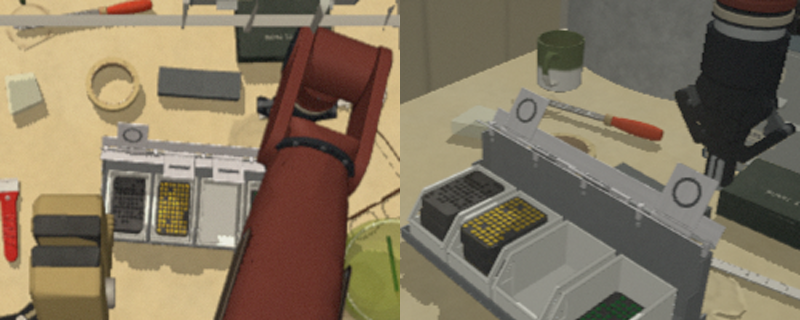

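Right picture: the shut fingertip (around 715,170) stands behind tag 4 at (690,190). I'll raise it slightly and push level toward the front.

Emit:
drive_tool([
  {"hand": 0, "translation": [-4, 1, 4], "dr": [0, 0, 0]},
  {"hand": 0, "translation": [-8, 1, 0], "dr": [0, 0, 0]},
  {"hand": 0, "translation": [-8, 1, 0], "dr": [0, 0, 0]},
  {"hand": 0, "translation": [-8, 1, 0], "dr": [0, 0, 0]},
  {"hand": 0, "translation": [-8, 1, 0], "dr": [0, 0, 0]},
])

```text
time_s: 2.7
tool_pos: [587.0, -160.0, 152.2]
tool_rot: [0.999, -0.037, 0.001, 0.001]
contact_force: [0.5, -0.2, -1.6]
width: -0.0
grasp_force: 0.1
```

Emit:
drive_tool([
  {"hand": 0, "translation": [-7, 1, -4], "dr": [0, 0, 0]},
  {"hand": 0, "translation": [-7, 0, -2], "dr": [0, 0, 0]},
  {"hand": 0, "translation": [-7, 1, 0], "dr": [0, 0, 0]},
  {"hand": 0, "translation": [-7, 0, 0], "dr": [0, 0, 0]},
])

```text
time_s: 3.03
tool_pos: [557.9, -157.4, 143.8]
tool_rot: [0.999, -0.037, -0.0, -0.0]
contact_force: [0.5, 0.2, 0.3]
width: -0.003
grasp_force: 0.0
```

Emit:
drive_tool([
  {"hand": 0, "translation": [-6, 0, 0], "dr": [0, 0, 0]},
  {"hand": 0, "translation": [-4, 0, 0], "dr": [0, 0, 0]},
  {"hand": 0, "translation": [0, 0, 0], "dr": [0, 0, 0]},
])

```text
time_s: 3.28
tool_pos: [548.1, -157.7, 144.2]
tool_rot: [0.999, -0.037, -0.0, -0.0]
contact_force: [0.4, 0.1, -1.7]
width: 0.002
grasp_force: 0.0
```

Run:
```python
from cell import arm, optics
import cv2,numpy as np
b=optics.camera("scene")["frame"][100:350,180:430,::-1]
cv2.imwrite("pics/m2.png",cv2.resize(b,(600,600),interpolation=cv2.INTER_CUBIC))
s=arm.get_state();print(s["tool_pos"],s["contact_force"])
```

```text
[ 548.76086215 -157.765808    144.34505035] [-0.17827133  0.64906477 -0.26738781]
```

View pics/m2.png

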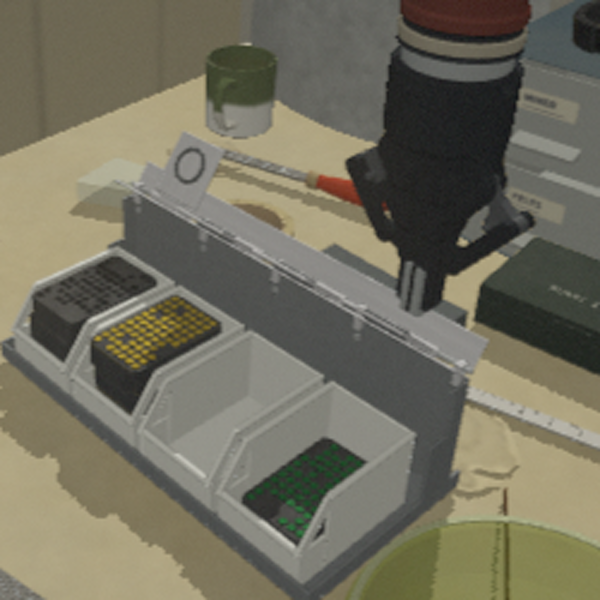

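Tag 4 has tipped forward; only its thin edge still shows by the fingertip (415,305). Next: up, over to the front of tag 2, and down.

Emit:
drive_tool([
  {"hand": 0, "translation": [6, 0, 20], "dr": [0, 0, 0]},
  {"hand": 0, "translation": [0, 0, 35], "dr": [0, 0, 0]},
  {"hand": 0, "translation": [0, 0, 35], "dr": [0, 0, 0]},
  {"hand": 0, "translation": [-10, 25, 0], "dr": [0, 0, 0]},
  {"hand": 0, "translation": [-15, 30, 0], "dr": [0, 0, 0]},
])

```text
time_s: 3.75
tool_pos: [533.6, -104.6, 238.7]
tool_rot: [0.999, -0.039, 0.005, 0.001]
contact_force: [0.4, 1.4, -0.3]
width: -0.003
grasp_force: 0.0
```

Emit:
drive_tool([
  {"hand": 0, "translation": [-15, 30, 0], "dr": [0, 0, 0]},
  {"hand": 0, "translation": [-15, 30, 0], "dr": [0, 0, 0]},
  {"hand": 0, "translation": [-12, 25, 0], "dr": [0, 0, 0]},
  {"hand": 0, "translation": [-5, 20, 0], "dr": [0, 0, 0]},
  {"hand": 0, "translation": [0, 0, 0], "dr": [0, 0, 0]},
])

```text
time_s: 4.17
tool_pos: [482.0, 5.5, 234.4]
tool_rot: [0.999, -0.035, -0.0, -0.001]
contact_force: [-0.6, 0.2, 0.6]
width: 0.002
grasp_force: 0.0
```

Emit:
drive_tool([
  {"hand": 0, "translation": [0, -2, -25], "dr": [0, 0, 0]},
  {"hand": 0, "translation": [0, 0, -30], "dr": [0, 0, 0]},
  {"hand": 0, "translation": [0, 0, -25], "dr": [0, 0, 0]},
  {"hand": 0, "translation": [0, 0, -10], "dr": [0, 0, 0]},
  {"hand": 0, "translation": [0, 0, 0], "dr": [0, 0, 0]},
])

```text
time_s: 4.58
tool_pos: [480.9, 0.1, 141.3]
tool_rot: [0.999, -0.037, -0.003, -0.0]
contact_force: [0.4, 0.9, -0.2]
width: -0.002
grasp_force: 0.0
```

Run:
```python
from cell import arm, optics
import cv2,numpy as np
b=optics.camera("scene")["frame"][100:350,180:430,::-1]
cv2.imwrite("pics/m3.png",cv2.resize(b,(600,600),interpolation=cv2.INTER_CUBIC))
s=arm.get_state();print(s["tool_pos"],s["contact_force"])
```

```text
[ 4.82547954e+02 -9.32662470e-02  1.43366778e+02] [ 1.47009488 -0.64890865  0.08358805]
```

View pics/m3.png

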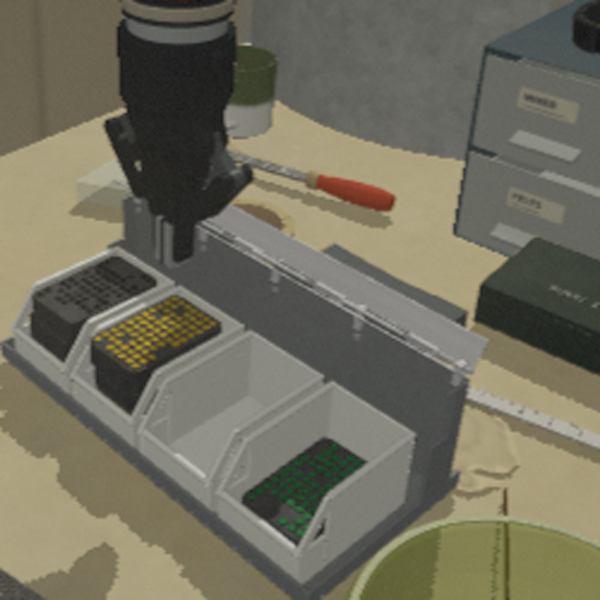

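The fingertip (180,255) is in front of tag 2. Tag 4 is down. Pushing toward the back.

Emit:
drive_tool([
  {"hand": 0, "translation": [8, 3, 1], "dr": [0, 0, 0]},
  {"hand": 0, "translation": [9, 2, 0], "dr": [0, 0, 0]},
  {"hand": 0, "translation": [8, 0, 0], "dr": [0, 0, 0]},
  {"hand": 0, "translation": [8, -1, 0], "dr": [0, 0, 0]},
  {"hand": 0, "translation": [8, 0, 0], "dr": [0, 0, 0]},
])

```text
time_s: 5.05
tool_pos: [525.9, 4.1, 146.4]
tool_rot: [0.999, -0.037, 0.001, 0.0]
contact_force: [-0.5, 0.1, 0.1]
width: 0.002
grasp_force: 0.1
```

Emit:
drive_tool([
  {"hand": 0, "translation": [8, -1, 0], "dr": [0, 0, 0]},
  {"hand": 0, "translation": [8, 0, 0], "dr": [0, 0, 0]},
  {"hand": 0, "translation": [7, -1, 0], "dr": [0, 0, 0]},
])

```text
time_s: 5.3
tool_pos: [548.1, 2.3, 145.3]
tool_rot: [0.999, -0.037, 0.0, -0.0]
contact_force: [0.7, 1.0, -0.6]
width: -0.003
grasp_force: 0.0
```

Emit:
drive_tool([
  {"hand": 0, "translation": [7, -1, 0], "dr": [0, 0, 0]},
  {"hand": 0, "translation": [6, 0, 0], "dr": [0, 0, 0]},
  {"hand": 0, "translation": [5, 0, 0], "dr": [0, 0, 0]},
  {"hand": 0, "translation": [0, 0, 0], "dr": [0, 0, 0]},
])

```text
time_s: 5.63
tool_pos: [566.1, 1.2, 145.4]
tool_rot: [0.999, -0.037, 0.0, 0.0]
contact_force: [-0.0, -0.1, 0.2]
width: -0.001
grasp_force: 0.0
```

Emit:
drive_tool([
  {"hand": 0, "translation": [-10, 0, 5], "dr": [0, 0, 0]},
  {"hand": 0, "translation": [-25, 0, 25], "dr": [0, 0, 0]},
  {"hand": 0, "translation": [-20, 0, 35], "dr": [0, 0, 0]},
  {"hand": 0, "translation": [0, -15, 35], "dr": [0, 0, 0]},
  {"hand": 0, "translation": [0, -35, 20], "dr": [0, 0, 0]},
])

```text
time_s: 6.05
tool_pos: [510.1, -46.4, 269.1]
tool_rot: [0.999, -0.035, 0.002, -0.001]
contact_force: [1.2, -0.3, 0.8]
width: 0.003
grasp_force: 0.0
```

Emit:
drive_tool([
  {"hand": 0, "translation": [-15, -38, 0], "dr": [0, 0, 0]},
  {"hand": 0, "translation": [-15, -38, 0], "dr": [0, 0, 0]},
  {"hand": 0, "translation": [-15, -38, 0], "dr": [0, 0, 0]},
  {"hand": 0, "translation": [-15, -38, 0], "dr": [0, 0, 0]},
  {"hand": 0, "translation": [-15, -38, 0], "dr": [0, 0, 0]},
])

```text
time_s: 6.47
tool_pos: [433.8, -240.0, 265.6]
tool_rot: [0.999, -0.037, 0.0, 0.0]
contact_force: [1.7, -0.7, -0.1]
width: 0.001
grasp_force: 0.0
```

Emit:
drive_tool([
  {"hand": 0, "translation": [-15, -38, 0], "dr": [0, 0, 0]},
  {"hand": 0, "translation": [-15, -38, 0], "dr": [0, 0, 0]},
  {"hand": 0, "translation": [-15, -38, 0], "dr": [0, 0, 0]},
  {"hand": 0, "translation": [-10, -38, 0], "dr": [0, 0, 0]},
  {"hand": 0, "translation": [0, 0, 0], "dr": [0, 0, 0]},
])

```text
time_s: 6.88
tool_pos: [377.4, -396.7, 265.4]
tool_rot: [0.999, -0.04, -0.0, 0.002]
contact_force: [-0.8, 0.3, -0.4]
width: -0.001
grasp_force: 0.0
```

Run:
```python
from cell import arm, optics
import cv2,numpy as np
a=optics.camera("top")["frame"][100:260,220:390,::-1]; b=optics.camera("scene")["frame"][130:330,180:390,::-1]
r=lambda i:cv2.resize(i,(400,380),interpolation=cv2.INTER_CUBIC)
cv2.imwrite("pics/m4.png",np.hstack([r(a),r(b)]))
s=arm.get_state();print(s["tool_pos"],s["contact_force"])
```

```text
[ 379.15567197 -391.60288654  265.00124117] [ 0.30755994  0.64744468 -0.44743338]
```

View pics/m4.png

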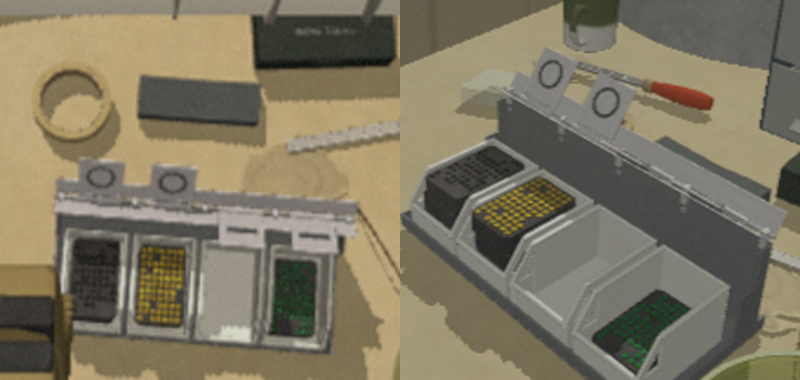

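Tags 1 and 2 lean back with rings showing (top view 100,178 and 173,182). Tags 3 and 4 are tipped forward with bars up (240,230 and 315,236). The pads and bench items haven't moved, and the arm is clear.

```bash
python3 -c "
from cell import arm
print(arm.close_job())"
```

```text
the job is handed in; nothing more can be done
None
```

The job is handed in: tag 2 now leans back over its full bin, tag 4 is tipped forward over its low bin, and tags 1 and 3 were already right and left alone; the final pictures showed the pads and bench items undisturbed.

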